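Pack a motorcycle side stand: regrasp it so that it fits its tray

TASK

Draw the side stand (the bar with the forked head) out of its bay in the low steel sorter by its head, lay it flat on the rubber mat and let go. Then take it up again by its leg, so that your fingers go into the open middle of the cardboard packing tray, lower it fully home with its head in the wider pocket, and let go. Do not drop it, and leave the other goods in the sorter, the tape roll and the small jar where they are.

Things in the scene. Friction and masses are not known exactly. Their poses are not given: they have to be found in the camera images.
- side_stand: Aluminium motorcycle side stand, 0.25 to 0.4 kg, a bar 210 mm long (x), in one bay of the sorter at the start, only its head out of the mouth. Origin: on its flat underside, midway along; z up. Forked head at the -x end: x -105 to -55 mm, 46 wide, 26 high. Leg: x -55 to 65, 20 wide, 20 high. Foot: x 65 to 105, 36 wide, 12 high. Centre of mass: x about -26 mm.
- stand_head (a point): Middle of the side stand's forked head (x -80 mm, 13 mm above the underside); two prongs with a gap open to -x. Axes as the side stand.
- stand_leg (a point): A place on the side stand's leg (x -5 mm, 10 mm above the underside) which comes into the tray's open middle. Axes as the side stand.
- sorter: Fixed grey steel sorter, 190 mm deep (x), 312 wide (y), 43 high. Three bays side by side (centres at y -103, 0, 103 mm), each 99 mm wide and 36 high inside, with a 3 mm floor and a roof, open only at the front, its -x side (towards the robot; mouths at x -95 mm). Origin: centre of its underside.
- mat: Fixed flat black rubber mat, 260 mm (x) by 160 mm (y), 3 mm thick. Origin: centre of its underside. It lies to the left or to the right, the tray on the other side.
- tray: Fixed cardboard packing tray, 250 mm (x) by 110 (y), 42 high, floor 6 thick. Origin: centre of its underside. Head pocket x -107.5 to -52.5, 51 wide; foot pocket x 62 to 108, 42 wide; between them, x -46 to 55, a middle with no side walls, for the fingers, joined to the pockets by 28 mm slots. Walls stand 36 mm above the floor, 10 mm above the head when home.
- tray_seat (a point): Where the side stand's origin comes to lie when home: on the tray's floor, 6 mm above the tray's origin. Axes as the tray; the side stand's axes are then parallel to them (head at the tray's -x end), with about 2.5 mm of play each way.
- pedal_arm: Bystander: aluminium arm like the side stand but with a round disc head, 42 mm across, no fork. In another bay. Origin: underside, midway along.
- slim_carton: Bystander: long carton 190 x 42 x 28 mm, in another bay. Origin: underside, near the middle.
- tape_roll: Bystander: roll of clear tape lying flat, 72 mm across, 45 mm high. Origin: centre of its underside.
- parts_jar: Bystander: small capped glass jar, 48 mm across, 55 mm high. Origin: centre of its underside.

How it is judged:
By the outcome, as a careful person would: the job done as asked, in the order asked, and still so for the second after the job is handed in, with the robot touching nothing.
It also fails if it takes over 72 s, if anything falls off the work surface, if the arm or the gripper's body presses on something with over 40 N, if the wrist force passes 120 N, or if a joint passes its speed limit or range.

ROBOT

A 6-joint arm with a two-finger parallel gripper is mounted at the origin on the work surface. World frame = base frame: x ahead of the robot, y to its left, z up, the work surface at z = 0. Lengths are in m, angles in rad, forces in N, time in s.
With the tool pointing down it reaches from about 0.275 to 0.725 m from the base axis. Payload 15.9 kg.
Tool frame: the origin (TCP) lies midway between the tips of the shut fingers; the grasp point (between the pads) lies 19 mm behind it (r.pinch_z is the distance from the TCP to the grasp point, in m); y points along the fingers, z is the direction in which the jaws open and shut, and the axes are right-handed (so a half turn about y gives the same grasp; the last joint's range is limited). The gripper opens to 85 mm and grips with 20 to 120 N. Pads are 22 mm wide; open, the fingers measure 114 mm over their backs; the gripper's body (76 mm by 85 mm) begins 54 mm behind the grasp point. The pads swing forward as they close: fully open they stand 13 mm farther back than shut.
Start: joints at [1.15, 0.213, -0.034, 1.323, 0, 1.571], TCP at [0.204, 0.456, 0.231] pointing down, gripper open.
Joint ranges: [-2.98, 2.98], [-0.74, 1.72], [-1.14, 1.35], [-2.1, 2.04], [-1.57, 1.44], [-3.14, 3.14]. Speed limits (rad/s): [1.89, 1.89, 2.39, 2.57, 3.14, 3.14].

INTERFACE

Orientations are given as a unit quaternion [x, y, z, w].
In Python, from workcell import r gives the robot as it stands.
- The arm moves only by the tool move_arm, never from a script. Its argument "increments" is a list of rows, each a list of 7 numbers: the shift along the tool's x, y, z normalised to -1 to 1, where 1 is 0.25 m, then the turn, a rotation vector about the tool's x, y, z normalised to -1 to 1, where 1 is 180 degrees, then the opening, from 0 (shut) to 1 (fully open). A call has exactly 10 rows; each row shifts and turns the pose as measured when the row begins, along the tool's axes as they then stand; what a row does not reach is not made up. A row lasts 1/10 s, in which the tool goes at most 50 mm and 8.59 degrees, less where a joint would pass 70% of its speed; a pose out of reach is approached as far as the arm can. A call with a number of a shift or a turn outside -1 to 1 is refused whole. A call with a gripper value outside its range is refused whole. The fingers move at their own pace and stop on an object; "newtons" is the grip in N (left out, the last holds). Time passes only in rows, so rows that do not move let the fingers close, or fill a call up. It gives the time, the measured TCP pose, the force and the opening at its end, in the units of the state.
- r.get_state(): the state, without advancing time (a new reading comes with each control period).
- r.grab_frame(name): name is "scene" or "top" or "wrist"; returns the picture (420x560x3 uint8, red, green, blue); there is no depth.
- r.camera_model(name): a dict with "fx", "fy", "cx", "cy" (pixels), "R" (3x3) and "t" (3): a world point X has camera coordinates R X + t; the wrist camera has in their place "tool_from_camera" (4x4, takes a point from camera to tool coordinates, whose origin is the TCP and whose axes are the tool frame's). Camera axes: x right, y down, z forward; pixel columns grow to the right and rows downward; lengths in m; the calibration is good to about 2 mm. The wrist camera is an equidistant fisheye: a pixel r from the principal point sees the ray r / f radians off the axis. A picture is of the moment at which its call begins: read the wrist's pose just before it. camera_model takes no time and is no camera call.
- r.job_done(): hands the job in, once; it reports no verdict.
The state is a dict: "time": time; "joint_pos": joint angles; "joint_velocities": joint speeds; "joint_efforts": joint torques, N m; "tcp_pos": TCP position; "orientation": TCP orientation; "wrist_force": force on the tool from outside, world axes, zero at the start; "wrist_torque": the same for the moment, N m; "width": finger opening in m.
Only numpy, scipy, OpenCV 4.12 (cv2) and the standard library are available. Lean on these libraries where they do the work, as an engineer would, in place of code of your own. Each camera call takes 0.05 s, during which the arm holds its last target.

## Working session

There is one attempt and no reset: what is moved stays moved. The work goes in short steps, Python scripts to look and compute and a tool call to move; the robot and the scene stay as the last step left them, time stands still between calls to the robot, and variables do not carry over. Pictures are saved under pics/ and viewed, and the job is handed in when it is done.

Besides the shell and the picture viewer there is one more tool, called as name(argument=value, ...), one argument or row to a line, values as JSON. move_arm: Moves the arm, as the interface text tells. Scaled input: -1 to 1 covers 0.25 m each way for a shift and 180 degrees each way for a turn. Its arguments: {"type":"object","properties":{"increments":{"type":"array","items":{"type":"array","items":{"type":"number","minimum":-1,"maximum":1}}},"newtons":{"type":"number"}},"required":["increments"]}

```bash
ls; mkdir -p pics; python3 - <<'E'
from workcell import r
import cv2,numpy as np
s=r.get_state(); print(s, r.pinch_z)
for n in("scene","top","wrist"):
    f=r.grab_frame(n); cv2.imwrite(f"pics/{n}0.png",f[:,:,::-1]); print(n,r.camera_model(n))
E
```

```text
pics
{'time': 0.0, 'joint_pos': array([ 1.14999191e+00,  2.13334982e-01, -3.50934356e-02,  1.32345914e+00,
       -2.76809638e-05,  1.57080229e+00]), 'joint_velocities': array([-0.00036507,  0.00058342, -0.00012913, -0.00048911,  0.00121982,
       -0.0013284 ]), 'joint_efforts': array([ 5.67122624e-03, -6.86166859e+01,  4.87117875e+01,  1.74871803e-02,
        5.15530210e-04,  2.18708482e-05]), 'tcp_pos': array([0.20411674, 0.45606696, 0.2308131 ]), 'orientation': array([ 0.69189175, -0.14775459,  0.14761258, -0.69113306]), 'wrist_force': array([-0.43714403, -0.64823173, -0.25919543]), 'wrist_torque': array([ 0.01692246, -0.01594784,  0.07109115]), 'width': 0.08524922653894595} 0.0187
scene {'fx': 443.31486493729676, 'fy': 443.31486493729676, 'cx': 287.4208631255423, 'cy': 205.74957011516173, 'R': array([[-0.04402003,  0.99900518,  0.00713304],
       [ 0.68688026,  0.03544967, -0.72590552],
       [-0.72543624, -0.02705483, -0.68775744]]), 't': array([ 0.03109479, -0.34530892,  1.59151104])}
top {'fx': 468.3928390159938, 'fy': 468.3928390159938, 'cx': 281.95605603688927, 'cy': 208.84701984911362, 'R': array([[-0.01445557, -0.99979345, -0.01428641],
       [-0.9893456 ,  0.01637165, -0.14466257],
       [ 0.14486658,  0.01204302, -0.98937791]]), 't': array([0.00958005, 0.56007437, 1.04452632])}
wrist {'fx': 325.19226210127806, 'fy': 325.19226210127806, 'cx': 280.50160826944943, 'cy': 211.83968578500316, 'tool_from_camera': array([[ 8.31689180e-04,  9.59965210e-01,  2.80118019e-01,
        -7.13834936e-02],
       [ 5.29824125e-04, -2.80118499e-01,  9.59965284e-01,
        -1.42214826e-01],
       [ 9.99999514e-01, -6.49979455e-04, -7.41584252e-04,
        -3.18681389e-04],
       [ 0.00000000e+00,  0.00000000e+00,  0.00000000e+00,
         1.00000000e+00]])}
```

View pics/top0.png

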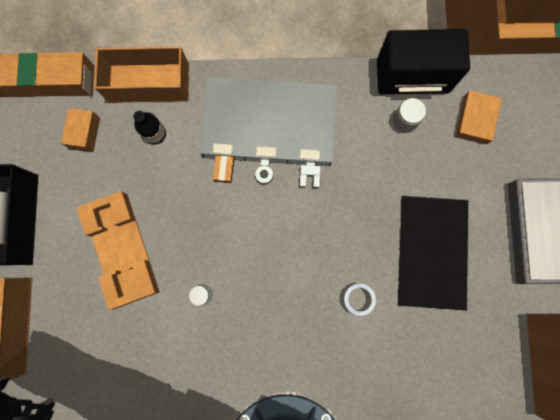

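View pics/scene0.png

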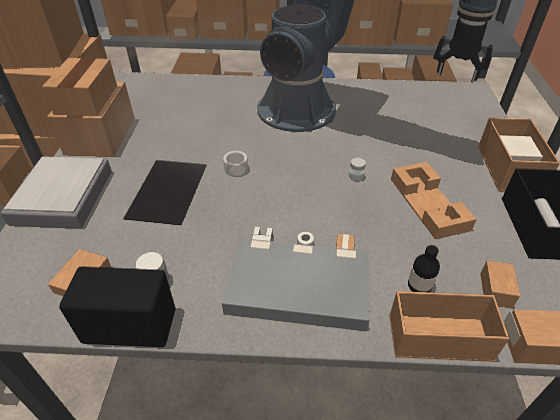

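View pics/wrist0.png

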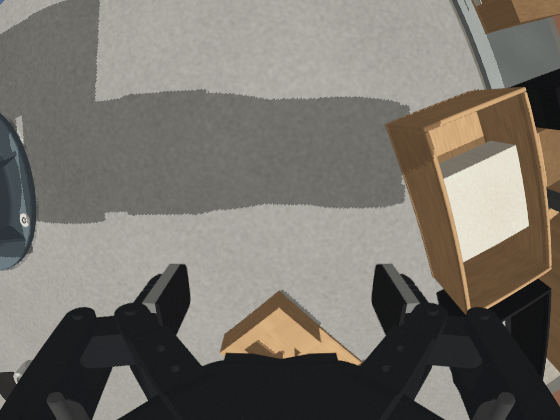

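The top view shows the fork head at about (310,176), ring-shaped pedal arm at (264,174), carton at (223,168), mat around (434,252), tray from (105,210) to (130,290), tape roll at (360,299), jar at (199,295). Next I'll measure with colour masks and zoomed crops.

```bash
cat > h.py <<'E'
import numpy as np,cv2
from workcell import r
from scipy.spatial.transform import Rotation as Ro
def cast(n,px,z):
    m=r.camera_model(n);R=m["R"];t=m["t"]
    c=-R.T@t
    d=R.T@np.array([(px[0]-m["cx"])/m["fx"],(px[1]-m["cy"])/m["fy"],1])
    return c+d*(z-c[2])/d[2]
def proj(n,X):
    m=r.camera_model(n);p=m["R"]@np.array(X)+m["t"]
    return p[0]/p[2]*m["fx"]+m["cx"],p[1]/p[2]*m["fy"]+m["cy"]
def wcast(px,z,st):
    m=r.camera_model("wrist");d=np.array([px[0]-m["cx"],px[1]-m["cy"]]);rr=np.hypot(*d);th=rr/m["fx"]
    v=np.array([*(np.sin(th)*d/max(rr,1e-9)),np.cos(th)])
    T=m["tool_from_camera"];Rt=Ro.from_quat(st["orientation"]).as_matrix()
    o=st["tcp_pos"]+Rt@T[:3,3];v=Rt@T[:3,:3]@v
    return o+v*(z-o[2])/v[2]
def wproj(X,st):
    m=r.camera_model("wrist");T=m["tool_from_camera"];Rt=Ro.from_quat(st["orientation"]).as_matrix()
    p=Rt.T@(np.array(X)-st["tcp_pos"]);p=T[:3,:3].T@(p-T[:3,3])
    th=np.arctan2(np.hypot(p[0],p[1]),p[2]);u=p[:2]/np.hypot(p[0],p[1])
    return u*th*m["fx"]+[m["cx"],m["cy"]]
def show(s):
    M=Ro.from_quat(s["orientation"]).as_matrix()
    print("t",round(s["time"],2),"tcp",s["tcp_pos"].round(4),"w",round(s["width"],4),"F",s["wrist_force"].round(1),"q",s["joint_pos"].round(3));print(M.round(3).tolist())
def deltas(s,target,Rtar=None):
    M=Ro.from_quat(s["orientation"]).as_matrix()
    d=M.T@(np.array(target)-s["tcp_pos"]);print("shift tool m",d.round(4),"norm",(d/.25).round(4))
    if Rtar is not None:
        w=Ro.from_matrix(M.T@Rtar).as_rotvec();print("turn deg",np.degrees(w).round(2),"norm",(w/np.pi).round(4))
E
python3 - <<'E'
from h import *
f=cv2.imread("pics/top0.png")
show(r.get_state())
a=cv2.resize(f[130:200,190:350],None,fx=5,fy=5,interpolation=cv2.INTER_CUBIC);cv2.imwrite("pics/c1.png",a)
b=cv2.resize(f[185:315,70:170],None,fx=4.5,fy=4.5,interpolation=cv2.INTER_CUBIC);cv2.imwrite("pics/c2.png",b)
# mat
g=f.max(2); m=(g<25).astype(np.uint8)
n,l,st,c=cv2.connectedComponentsWithStats(m)
for i in range(1,n):
    if st[i,4]>3000:
        k=max(cv2.findContours((l==i).astype(np.uint8),0,1)[0],key=len);re=cv2.minAreaRect(k)
        B=cv2.boxPoints(re);print("dark",st[i]);print(B.round(1).tolist());print(np.array([cast("top",p,.003) for p in B]).round(4)[:,:2].tolist())
hsv=cv2.cvtColor(f,cv2.COLOR_BGR2HSV)
m=((hsv[...,0]<22)&(hsv[...,1]>120)&(hsv[...,2]>60)).astype(np.uint8)
m=cv2.morphologyEx(m,cv2.MORPH_CLOSE,np.ones((7,7)))
n,l,st,c=cv2.connectedComponentsWithStats(m)
for i in range(1,n):
    if st[i,4]>1500 :
        k=max(cv2.findContours((l==i).astype(np.uint8),0,1)[0],key=len);re=cv2.minAreaRect(k)
        B=cv2.boxPoints(re);print("or",st[i]);print(B.round(1).tolist());print(np.array([cast("top",p,.04) for p in B]).round(4)[:,:2].tolist())
# sorter corners front
for p in [(201.5,157),(331,163),(205,79),(336,84)]: print(p,cast("top",p,.043).round(4))
for p in [(301,187),(318.5,187),(310,168)]: print(p,cast("top",p,.029).round(4))
E
```

```text
t 0.15 tcp [0.2041 0.4562 0.2309] w 0.0854 F [ 0.9 -0.4 -0.1] q [ 1.15   0.213 -0.035  1.324  0.     1.571]
[[0.913, -0.0, 0.408], [-0.408, -0.001, 0.913], [-0.0, -1.0, -0.001]]
or [ 446    0  114   54 5139]
[[446.0, 0.0], [559.0, 0.0], [559.0, 53.0], [446.0, 53.0]]
[[1.0743, -0.4113], [1.0678, -0.6876], [0.9296, -0.6738], [0.9355, -0.4023]]
or [   0   47  189   55 8056]
[[-0.0, 47.0], [188.0, 47.0], [188.0, 101.0], [0.0, 101.0]]
[[0.9749, 0.69], [0.9647, 0.2253], [0.8263, 0.2232], [0.8355, 0.6798]]
or [ 456   91   45   53 1741]
[[455.0, 136.39999389648438], [465.5, 89.30000305175781], [501.70001220703125, 97.4000015258789], [491.20001220703125, 144.5]]
[[0.7261, -0.4099], [0.8422, -0.4427], [0.8203, -0.5272], [0.705, -0.4933]]
or [  77  192   82  118 5416]
[[75.0999984741211, 205.6999969482422], [125.80000305175781, 189.5], [159.10000610351562, 293.6000061035156], [108.4000015258789, 309.79998779296875]]
[[0.5757, 0.4839], [0.6121, 0.3664], [0.3707, 0.2824], [0.3363, 0.3963]]
or [   0  278   32  101 2496]
[[-0.0, 278.0], [31.0, 278.0], [31.0, 378.0], [0.0, 378.0]]
[[0.411, 0.6487], [0.4099, 0.5772], [0.1902, 0.5632], [0.191, 0.6326]]
or [ 527  315   33  105 2979]
[[527.0, 315.0], [559.0, 315.0], [559.0, 419.0], [527.0, 419.0]]
[[0.3122, -0.5416], [0.3113, -0.6123], [0.0919, -0.5905], [0.0926, -0.5219]]
(201.5, 157) [0.6864 0.1887 0.043 ]
(331, 163) [ 0.6665 -0.1156  0.043 ]
(205, 79) [0.8799 0.1822 0.043 ]
(336, 84) [ 0.8607 -0.1333  0.043 ]
(301, 187) [ 0.6132 -0.0446  0.029 ]
(318.5, 187) [ 0.6125 -0.0858  0.029 ]
(310, 168) [ 0.6586 -0.0669  0.029 ]
```

View pics/c1.png

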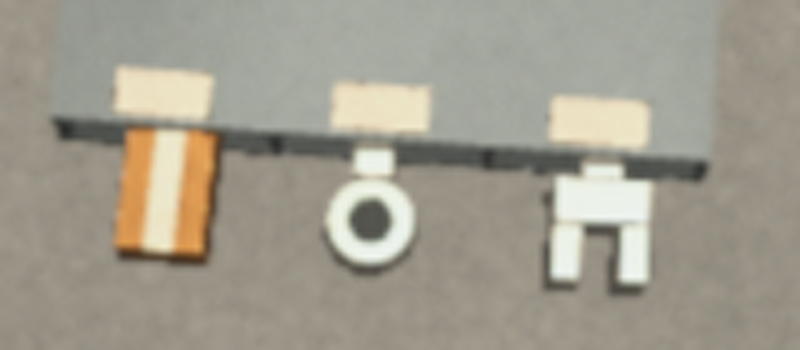

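View pics/c2.png

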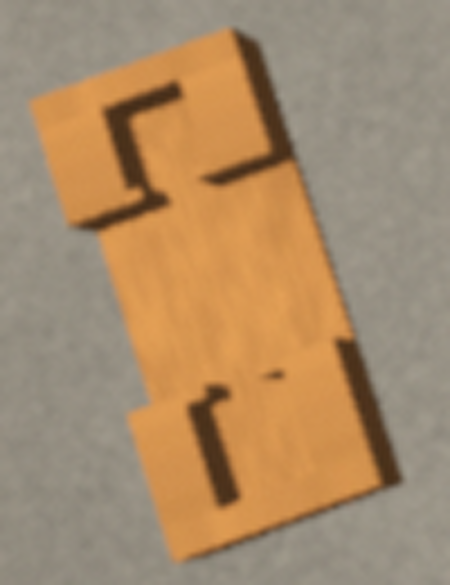

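Sorter yaw comes out at about -3.7°, with the head tips at about (0.613,-0.065). The fork is in the right-hand bay. The tray's longer pocket (bottom of the crop) is at the near end, so tray yaw is about +20°. Next I'll measure the mat, the roll and the jar, then work out the first move.

```bash
python3 - <<'E'
from h import *
f=cv2.imread("pics/top0.png")
g=f.max(2); roi=np.zeros_like(g); roi[180:330,380:490]=1
m=((g<40)&(roi>0)).astype(np.uint8); k=max(cv2.findContours(m,0,1)[0],key=len)
B=cv2.boxPoints(cv2.minAreaRect(k)); print(B.round(1).tolist()); P=np.array([cast("top",p,.003)[:2] for p in B]);print(P.round(4).tolist(),P.mean(0))
for i in range(4):
    d=P[(i+1)%4]-P[i];print(np.hypot(*d).round(4),np.degrees(np.arctan2(d[1],d[0])).round(2))
print("roll",cast("top",(360,299),.045),"jar",cast("top",(199,295),.055))
# scene view cross-check of prong tips
m=r.camera_model("scene")
for X in [(.613,-.0425,.029),(.613,-.0885,.029),(.638,-.0665,.029)]: print(proj("scene",X))
sc=cv2.imread("pics/scene0.png");cv2.imwrite("pics/c3.png",cv2.resize(sc[215:265,230:380],None,fx=5,fy=5,interpolation=cv2.INTER_CUBIC))
s=r.get_state();h=np.radians(-3.7);Rt=np.array([[np.cos(h),0,-np.sin(h)],[np.sin(h),0,np.cos(h)],[0,-1,0]])
# columns: x=(c,s,0), y=(0,0,-1), z=(-s,c,0)
deltas(s,(.60,-.066,.20),Rt)
E
```

```text
[[398.0, 307.0], [401.29998779296875, 196.6999969482422], [468.29998779296875, 198.8000030517578], [465.0, 309.1000061035156]]
[[0.3311, -0.2644], [0.5903, -0.2855], [0.5827, -0.4448], [0.3244, -0.4186]] [ 0.45713421 -0.35332715]
0.26 -4.63
0.1596 -92.74
0.2596 174.2
0.1543 87.51
roll [ 0.35261275 -0.17098498  0.045     ] jar [0.36680933 0.18870092 0.055     ]
(np.float64(272.43165088259167), np.float64(226.6536343222018))
(np.float64(254.40799093476716), np.float64(225.99044158410047))
(np.float64(262.1852998701936), np.float64(233.498051499167))
shift tool m [ 0.5746  0.0312 -0.3149] norm [ 2.2986  0.1247 -1.2595]
turn deg [ 5.000e-02 -2.041e+01 -1.000e-02] norm [ 3.000e-04 -1.134e-01 -1.000e-04]
```

View pics/c3.png

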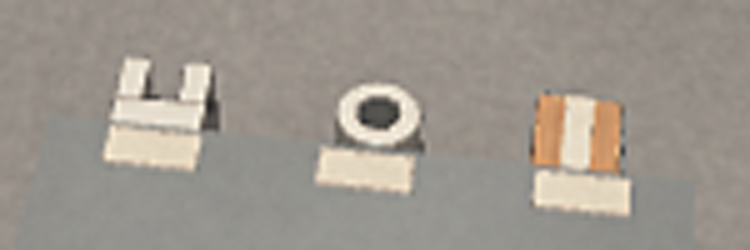

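Scene-view projections of the prong tips match to about 1 px. Moving over towards the head.

move_arm(
  increments=[
    [0.15,0.008,-0.084,0,0,0,1],
    [0.15,0.008,-0.084,0,0,0,1],
    [0.15,0.008,-0.084,0,0,0,1],
    [0.15,0.008,-0.084,0,0,0,1],
    [0.15,0.008,-0.084,0,0,0,1],
    [0.15,0.008,-0.084,0,0,0,1],
    [0.15,0.008,-0.084,0,0,0,1],
    [0.15,0.008,-0.084,0,0,0,1],
    [0.15,0.008,-0.084,0,0,0,1],
    [0.15,0.008,-0.084,0,0,0,1],
  ],
  newtons=40,
)

```text
time: 1.15
tcp_pos: [0.4667, 0.1016, 0.2087]
orientation: [0.693, -0.145, 0.144, -0.692]
wrist_force: [1.3, 0.8, -0.1]
width: 0.0856
```

move_arm(
  increments=[
    [0.15,0,-0.08,0,0,0,1],
    [0.15,0,-0.08,0,0,0,1],
    [0.15,0,-0.08,0,0,0,1],
    [0.15,0,-0.08,0,0,0,1],
    [0.12,0,-0.06,0,0,0,1],
    [0,0,0,0,-0.038,0,1],
    [0,0,0,0,-0.038,0,1],
    [0,0,0,0,-0.038,0,1],
    [0,0,0,0,0,0,1],
    [0,0,0,0,0,0,1],
  ],
)

```text
time: 2.15
tcp_pos: [0.5986, -0.072, 0.2039]
orientation: [0.707, -0.021, 0.016, -0.706]
wrist_force: [0.7, 0.8, 0.5]
width: 0.0854
```

```bash
python3 - <<'E'
from h import *
s=r.get_state();show(s)
f=r.grab_frame("wrist");cv2.imwrite("pics/w1.png",f[:,:,::-1])
for X in [(.613,-.0425,.029),(.613,-.0885,.029),(.638,-.0665,.029)]: print(wproj(X,s))
E
```

```text
t 2.15 tcp [ 0.5986 -0.072   0.2039] w 0.0854 F [0.7 0.8 0.5] q [-0.119  0.443  0.217  1.352 -0.002 -0.066]
[[0.999, -0.007, 0.052], [-0.052, -0.001, 0.999], [-0.007, -1.0, -0.001]]
[311.07155694 205.31680727]
[265.69605546 207.62413744]
[288.55210728 229.88397661]
```

View pics/w1.png

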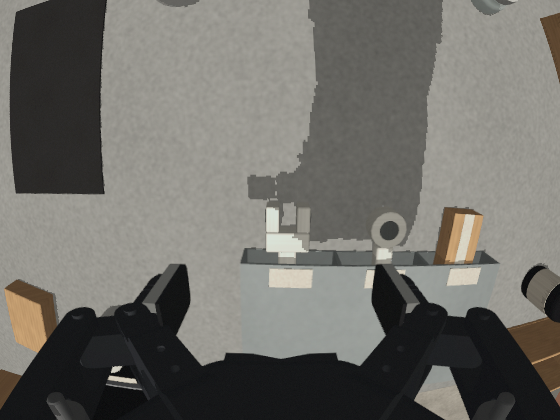

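The wrist view shows the fork tips at (266,206) and (310,207), agreeing with the prediction to about 2 px. I'll refine and get the deltas.

```bash
python3 - <<'E'
from h import *
s=r.get_state()
f=cv2.imread("pics/w1.png");cv2.imwrite("pics/c4.png",cv2.resize(f[190:280,235:335],None,fx=6,fy=6,interpolation=cv2.INTER_CUBIC))
for p in [(266,206),(310,207),(266,250),(309,250)]: print(p,wcast(p,.029,s).round(4))
for p in [(241,263),(498,266)]: print(p,wcast(p,.043,s).round(4))
E
```

```text
(266, 206) [ 0.6113 -0.088   0.029 ]
(310, 207) [ 0.6147 -0.0436  0.029 ]
(266, 250) [ 0.6592 -0.0912  0.029 ]
(309, 250) [ 0.6617 -0.0458  0.029 ]
(241, 263) [ 0.6668 -0.117   0.043 ]
(498, 266) [0.6973 0.1896 0.043 ]
```

View pics/c4.png

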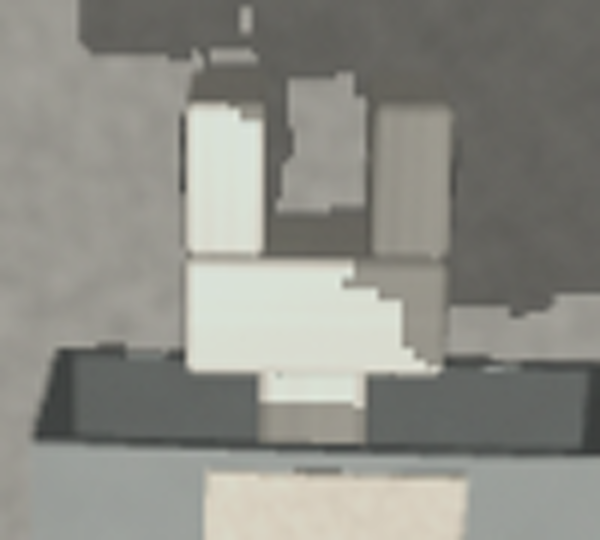

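```bash
cat >> h.py <<'E'
def Rh(deg):
    h=np.radians(deg);c,s=np.cos(h),np.sin(h)
    return np.array([[c,0,-s],[s,0,c],[0,-1,0]])
E
python3 - <<'E'
from h import *
s=r.get_state();deltas(s,(.642,-.067,.003),Rh(-3.7))
E
```

```text
shift tool m [0.0445 0.2005 0.0075] norm [0.1781 0.8022 0.0302]
turn deg [ 0.09  0.71 -0.42] norm [ 0.0005  0.004  -0.0023]
```

move_arm(
  increments=[
    [0.1,0,0.015,0.0005,0.004,-0.0023,1],
    [0.078,0.05,0.015,0,0,0,1],
    [0,0.1,0,0,0,0,1],
    [0,0.12,0,0,0,0,1],
    [0,0.12,0,0,0,0,1],
    [0,0.12,0,0,0,0,1],
    [0,0.05,0,0,0,0,1],
    [0,0,0,0,0,0,1],
    [0,0,0,0,0,0,1],
    [0,0,0,0,0,0,1],
  ],
)

```text
time: 3.2
tcp_pos: [0.6469, -0.0655, 0.0629]
orientation: [0.706, -0.029, 0.032, -0.706]
wrist_force: [0.4, 0.6, 1.2]
width: 0.0852
```

```bash
python3 - <<'E'
from h import *
s=r.get_state();show(s);deltas(s,(.642,-.067,.003),Rh(-3.7))
f=r.grab_frame("wrist");cv2.imwrite("pics/w2.png",f[:,:,::-1])
E
```

```text
t 3.2 tcp [ 0.6469 -0.0655  0.0629] w 0.0852 F [0.4 0.6 1.2] q [-0.101  0.59   0.094  1.069  0.    -0.015]
[[0.996, 0.006, 0.086], [-0.086, -0.0, 0.996], [0.006, -1.0, 0.0]]
shift tool m [-0.0051  0.0599 -0.0019] norm [-0.0202  0.2397 -0.0076]
turn deg [-0.   -1.24  0.32] norm [-0.     -0.0069  0.0018]
```

View pics/w2.png

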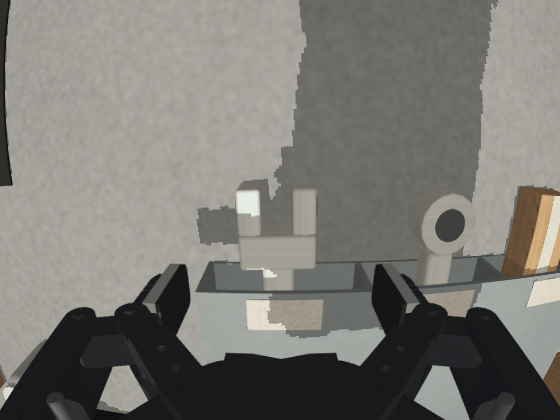

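Head is centred between the fingers (237–317 px against the fingers' 188–372 px). Descending and closing.

move_arm(
  increments=[
    [-0.02,0.06,-0.008,0,-0.007,0.0018,1],
    [0,0.08,0,0,0,0,1],
    [0,0.06,0,0,0,0,1],
    [0,0.025,0,0,0,0,1],
    [0,0.005,0,0,0,0,1],
    [0,0,0,0,0,0,1],
    [0,0,0,0,0,0,0.55],
    [0,0,0,0,0,0,0.55],
    [0,0,0,0,0,0,0.55],
    [0,0,0,0,0,0,0.55],
  ],
)

```text
time: 4.25
tcp_pos: [0.6441, -0.0681, 0.007]
orientation: [0.707, -0.018, 0.023, -0.707]
wrist_force: [0.7, -0.1, -1.5]
width: 0.0469
```

```bash
python3 - <<'E'
from h import *
s=r.get_state();show(s);deltas(s,(.642,-.067,.003),Rh(-3.7))
E
```

```text
t 4.25 tcp [ 0.6441 -0.0681  0.007 ] w 0.0469 F [ 0.7 -0.1 -1.5] q [-0.105  0.629  0.009  0.944 -0.    -0.046]
[[0.998, 0.007, 0.059], [-0.059, -0.001, 0.998], [0.007, -1.0, -0.0]]
shift tool m [-0.0022  0.0039  0.0009] norm [-0.0088  0.0157  0.0037]
turn deg [0.02 0.31 0.42] norm [0.0001 0.0017 0.0023]
```

move_arm(
  increments=[
    [0,0,0,0,0,0,0.7],
    [0,0,0,0,0,0,0.7],
    [0,0.012,0,0,0,0.002,0.7],
    [0,0.008,0,0,0,0,0.7],
    [0,0,0,0,0,0,0.3],
    [0,0,0,0,0,0,0.3],
    [0,0,0,0,0,0,0.3],
    [0,0,0,0,0,0,0.3],
    [0,0,0,0,0,0,0.3],
    [0,0,0,0,0,0,0.3],
  ],
  newtons=80,
)

```text
time: 5.25
tcp_pos: [0.6445, -0.0681, 0.0023]
orientation: [0.707, -0.02, 0.021, -0.707]
wrist_force: [-0.4, 0.3, 1.9]
width: 0.0451
```

```bash
python3 - <<'E'
from h import *
s=r.get_state();show(s)
f=r.grab_frame("wrist");cv2.imwrite("pics/w3.png",f[:,:,::-1])
E
```

```text
t 5.25 tcp [ 0.6445 -0.0681  0.0023] w 0.0451 F [-0.4  0.3  1.9] q [-0.105  0.639  0.014  0.945 -0.    -0.046]
[[0.998, 0.001, 0.059], [-0.059, -0.001, 0.998], [0.001, -1.0, -0.001]]
```

View pics/w3.png

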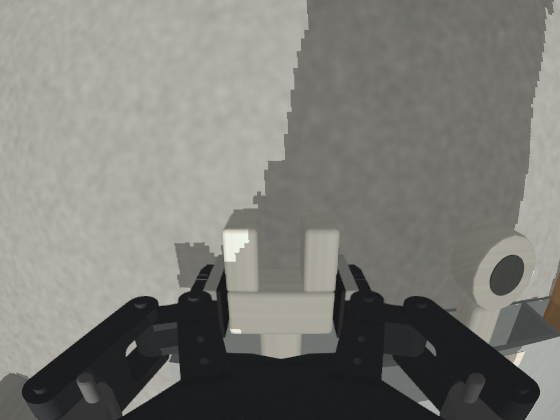

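The head is gripped between the pads (width 45 mm). Now lifting 2–3 mm and drawing it straight out.

move_arm(
  increments=[
    [0,-0.01,0,0,0,0,0.3],
    [-0.04,0,0,0,0,0,0.3],
    [-0.08,0,0,0,0,0,0.3],
    [-0.08,0,0,0,0,0,0.3],
    [-0.08,0,0,0,0,0,0.3],
    [-0.08,0,0,0,0,0,0.3],
    [-0.08,0,0,0,0,0,0.3],
    [-0.08,0,0,0,0,0,0.3],
    [-0.08,0,0,0,0,0,0.3],
    [0,0,0,0,0,0,0.3],
  ],
)

```text
time: 6.3
tcp_pos: [0.486, -0.0586, 0.0028]
orientation: [0.707, -0.023, 0.019, -0.707]
wrist_force: [-0.6, 0.2, -2.9]
width: 0.0447
```

```bash
python3 - <<'E'
from h import *
s=r.get_state();show(s)
f=r.grab_frame("wrist");cv2.imwrite("pics/w4.png",f[:,:,::-1])
E
```

```text
t 6.3 tcp [ 0.486  -0.0586  0.0028] w 0.0447 F [-0.6  0.2 -2.9] q [-0.12   0.364 -0.448  0.764 -0.001 -0.061]
[[0.998, -0.005, 0.059], [-0.059, -0.0, 0.998], [-0.005, -1.0, -0.0]]
```

View pics/w4.png

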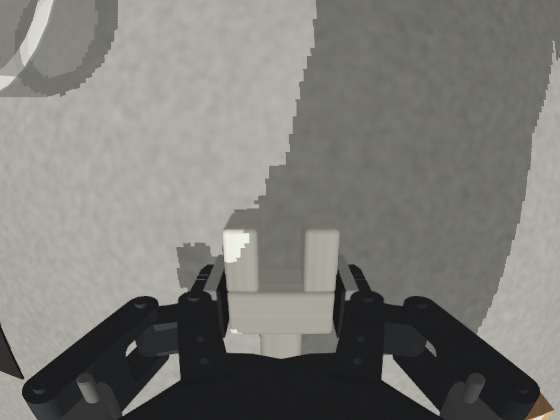

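move_arm(
  increments=[
    [-0.06,0,0,0,0,0,0.3],
    [-0.06,0,0,0,0,0,0.3],
    [0,-0.06,0,0,0,0,0.3],
    [0,-0.09,0,0,0,0,0.3],
    [0,-0.1,0,0,0,0,0.3],
    [0,-0.1,0,0,0,0,0.3],
    [0,-0.08,0,0,0,0,0.3],
    [0,-0.03,0,0,0,0,0.3],
    [0,0,0,0,0,0,0.3],
    [0,0,0,0,0,0,0.3],
  ],
)

```text
time: 7.35
tcp_pos: [0.463, -0.0573, 0.1223]
orientation: [0.707, -0.021, 0.021, -0.707]
wrist_force: [-0.7, -0.2, -3.8]
width: 0.0445
```

```bash
python3 - <<'E'
from h import *
s=r.get_state();show(s);deltas(s,(.385,-.347,s["tcp_pos"][2]),Rh(-5))
f=r.grab_frame("scene");cv2.imwrite("pics/s5.png",f[:,:,::-1])
f=r.grab_frame("top");cv2.imwrite("pics/t5.png",f[:,:,::-1])
E
```

```text
t 7.35 tcp [ 0.463  -0.0573  0.1223] w 0.0445 F [-0.7 -0.2 -3.8] q [-1.230e-01  1.960e-01 -3.370e-01  1.038e+00 -1.000e-03 -6.400e-02]
[[0.998, -0.0, 0.059], [-0.059, -0.0, 0.998], [-0.0, -1.0, -0.0]]
shift tool m [-6.080e-02  2.000e-04 -2.938e-01] norm [-2.4330e-01  7.0000e-04 -1.1752e+00]
turn deg [ 0.03  1.63 -0.03] norm [ 0.0002  0.009  -0.0001]
```

View pics/s5.png

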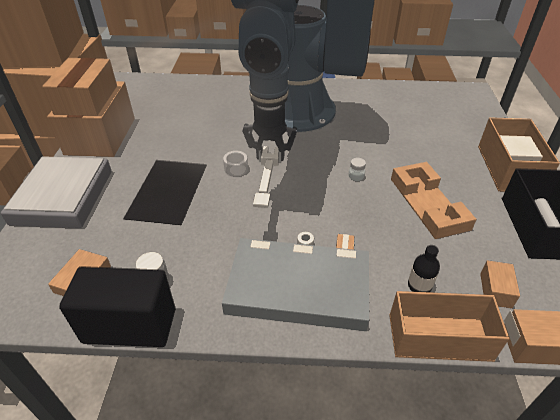

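The stand is out and held level; the other goods look undisturbed. Moving over the mat.

move_arm(
  increments=[
    [-0.02,0,-0.08,0,0.003,0,0.3],
    [-0.03,0,-0.14,0,0.003,0,0.3],
    [-0.03,0,-0.14,0,0.003,0,0.3],
    [-0.03,0,-0.15,0,0,0,0.3],
    [-0.03,0,-0.15,0,0,0,0.3],
    [-0.03,0,-0.15,0,0,0,0.3],
    [-0.03,0,-0.15,0,0,0,0.3],
    [-0.03,0,-0.13,0,0,0,0.3],
    [-0.01,0,-0.08,0,0,0,0.3],
    [0,0,0,0,0,0,0.3],
  ],
)

```text
time: 8.45
tcp_pos: [0.3715, -0.3526, 0.1124]
orientation: [-0.705, 0.035, -0.026, 0.708]
wrist_force: [-0.7, 1.4, -3.8]
width: 0.0449
```

```bash
python3 - <<'E'
from h import *
s=r.get_state();show(s);deltas(s,(.385,-.347,.012),Rh(-5))
f=r.grab_frame("scene");cv2.imwrite("pics/s6.png",f[:,:,::-1])
cv2.imwrite("pics/c6.png",cv2.resize(f[130:240,100:270,::-1],None,fx=4.5,fy=4.5,interpolation=cv2.INTER_CUBIC))
E
```

```text
t 8.45 tcp [ 0.3715 -0.3526  0.1124] w 0.0449 F [-0.7  1.4 -3.8] q [-0.757  0.303 -0.223  1.059 -0.004 -0.671]
[[0.996, -0.013, 0.085], [-0.085, 0.006, 0.996], [-0.013, -1.0, 0.005]]
shift tool m [0.0143 0.1003 0.0062] norm [0.0573 0.4011 0.025 ]
turn deg [-0.27  0.12 -0.75] norm [-0.0015  0.0007 -0.0042]
```

View pics/c6.png

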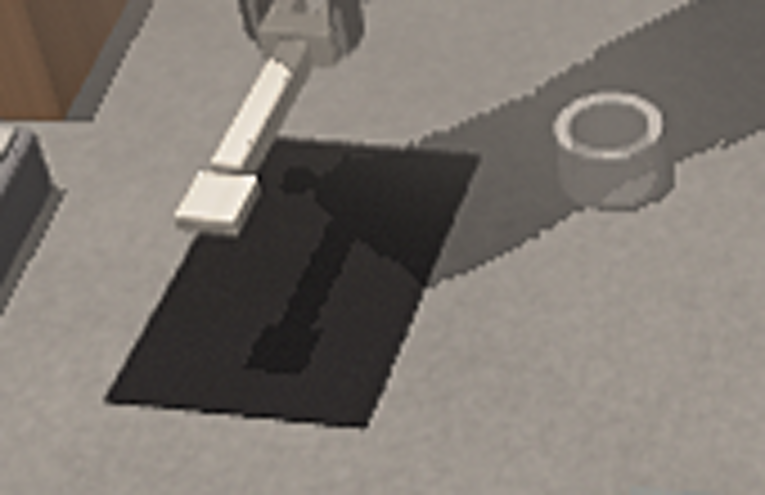

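move_arm(
  increments=[
    [0.03,0.05,0.012,-0.0015,0,-0.004,0.3],
    [0.027,0.07,0.012,0,0,0,0.3],
    [0,0.08,0,0,0,0,0.3],
    [0,0.08,0,0,0,0,0.3],
    [0,0.06,0,0,0,0,0.3],
    [0,0.04,0,0,0,0,0.3],
    [0,0.01,0,0,0,0,0.3],
    [0,0,0,0,0,0,0.3],
    [0,0,0,0,0,0,0.3],
    [0,0,0,0,0,0,0.3],
  ],
)

```text
time: 9.5
tcp_pos: [0.3873, -0.3389, 0.0093]
orientation: [-0.705, 0.029, -0.027, 0.708]
wrist_force: [0.6, -0.1, -2.9]
width: 0.0443
```

```bash
python3 - <<'E'
from h import *
s=r.get_state();show(s);deltas(s,(.385,-.347,.0025),Rh(-5))
f=r.grab_frame("scene")
cv2.imwrite("pics/c7.png",cv2.resize(f[130:240,100:270,::-1],None,fx=4.5,fy=4.5,interpolation=cv2.INTER_CUBIC))
E
```

```text
t 9.5 tcp [ 0.3873 -0.3389  0.0093] w 0.0443 F [ 0.6 -0.1 -2.9] q [-0.72   0.4   -0.372  0.804  0.002 -0.64 ]
[[0.997, -0.003, 0.079], [-0.079, 0.005, 0.997], [-0.003, -1.0, 0.004]]
shift tool m [-0.0017  0.0067 -0.0083] norm [-0.0066  0.0269 -0.033 ]
turn deg [-0.25  0.45 -0.19] norm [-0.0014  0.0025 -0.0011]
```

View pics/c7.png

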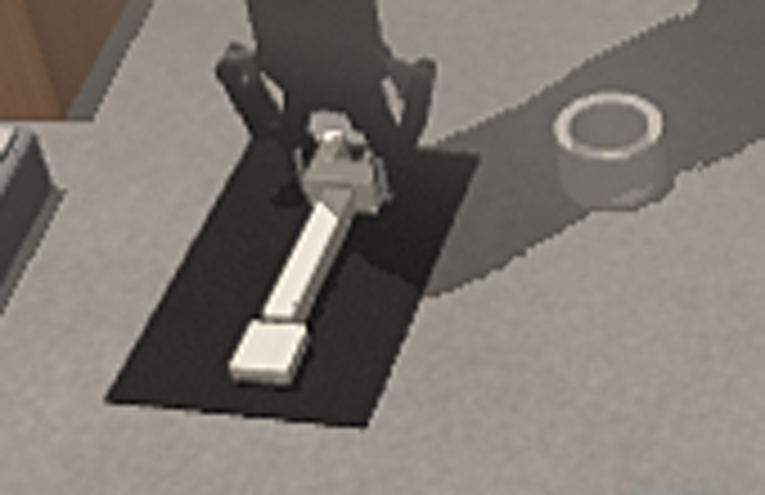

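Stand sits over the middle of the mat. Gentle final descent next.

move_arm(
  increments=[
    [0,0.008,-0.01,-0.001,0,-0.001,0.3],
    [0,0.008,-0.01,0,0,0,0.3],
    [0,0.006,-0.005,0,0,0,0.3],
    [0,0.004,0,0,0,0,0.3],
    [0,0.002,0,0,0,0,0.3],
    [0,0,0,0,0,0,0.3],
    [0,0,0,0,0,0,0.3],
    [0,0,0,0,0,0,0.3],
    [0,0,0,0,0,0,0.3],
    [0,0,0,0,0,0,0.3],
  ],
)

```text
time: 10.55
tcp_pos: [0.3873, -0.3465, 0.0026]
orientation: [0.707, -0.028, 0.029, -0.706]
wrist_force: [0.0, -0.3, -2.9]
width: 0.0445
```

```bash
python3 - <<'E'
from h import *
s=r.get_state();show(s)
E
```

```text
t 10.55 tcp [ 0.3873 -0.3465  0.0026] w 0.0445 F [ 0.  -0.3 -2.9] q [-0.73   0.411 -0.374  0.784  0.001 -0.65 ]
[[0.997, 0.002, 0.08], [-0.08, -0.0, 0.997], [0.002, -1.0, -0.0]]
```

Still bearing the full weight, so it's not down yet. Going lower in small steps.

move_arm(
  increments=[
    [0,0.003,0,0,0,0,0.3],
    [0,0,0,0,0,0,0.3],
    [0,0.003,0,0,0,0,0.3],
    [0,0,0,0,0,0,0.3],
    [0,0,0,0,0,0,0.3],
    [0,0,0,0,0,0,0.3],
    [0,0,0,0,0,0,0.3],
    [0,0,0,0,0,0,0.3],
    [0,0,0,0,0,0,0.3],
    [0,0,0,0,0,0,0.3],
  ],
)

```text
time: 11.55
tcp_pos: [0.3876, -0.3467, 0.0024]
orientation: [0.707, -0.027, 0.029, -0.706]
wrist_force: [-1.3, 0.6, -0.0]
width: 0.0445
```

move_arm(
  increments=[
    [0,0.004,0,0,0,0,0.3],
    [0,0.002,0,0,0,0,0.3],
    [0,0,0,0,0,0,0.3],
    [0,0,0,0,0,0,0.3],
    [0,0,0,0,0,0,0.3],
    [0,0,0,0,0,0,0.3],
    [0,0,0,0,0,0,0.3],
    [0,0,0,0,0,0,0.3],
    [0,0,0,0,0,0,0.3],
    [0,0,0,0,0,0,0.3],
  ],
)

```text
time: 12.55
tcp_pos: [0.3876, -0.3467, 0.0023]
orientation: [0.707, -0.027, 0.029, -0.706]
wrist_force: [-0.0, 1.2, 0.8]
width: 0.0448
```

```bash
python3 - <<'E'
from h import *
s=r.get_state();show(s)
f=r.grab_frame("wrist");cv2.imwrite("pics/w8.png",f[:,:,::-1])
E
```

```text
t 12.55 tcp [ 0.3876 -0.3467  0.0023] w 0.0448 F [-0.   1.2  0.8] q [-0.73   0.411 -0.376  0.781  0.001 -0.651]
[[0.997, 0.003, 0.08], [-0.08, -0.002, 0.997], [0.003, -1.0, -0.001]]
```

View pics/w8.png

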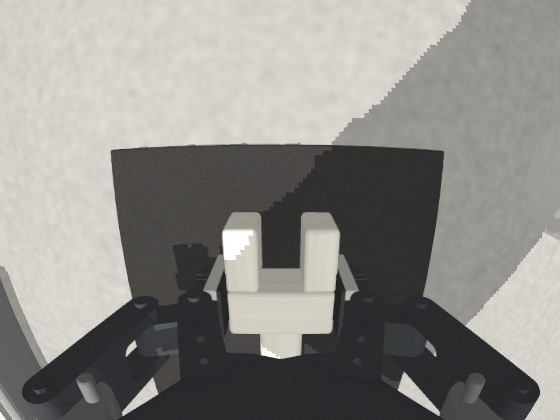

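Weight is on the mat. Releasing and rising.

move_arm(
  increments=[
    [0,0,0,0,0,0,0.85],
    [0,0,0,0,0,0,0.85],
    [0,0,0,0,0,0,0.85],
    [0,0,0,0,0,0,0.85],
    [0,-0.04,0,0,0,0,0.85],
    [0,-0.1,0,0,0,0,0.85],
    [0,-0.16,0,0,0,0,0.85],
    [0,-0.16,0,0,0,0,0.85],
    [0,-0.1,0,0,0,0,0.85],
    [0,0,0,0,0,0,0.85],
  ],
)

```text
time: 13.6
tcp_pos: [0.3868, -0.3461, 0.151]
orientation: [0.707, -0.027, 0.03, -0.706]
wrist_force: [0.5, -0.4, -0.2]
width: 0.0729
```

```bash
python3 - <<'E'
from h import *
s=r.get_state();show(s)
f=r.grab_frame("wrist");cv2.imwrite("pics/w9.png",f[:,:,::-1])
f=r.grab_frame("scene")
cv2.imwrite("pics/c9.png",cv2.resize(f[130:240,100:270,::-1],None,fx=4.5,fy=4.5,interpolation=cv2.INTER_CUBIC))
E
```

```text
t 13.6 tcp [ 0.3868 -0.3461  0.151 ] w 0.0729 F [ 0.5 -0.4 -0.2] q [-7.310e-01  2.760e-01 -1.570e-01  1.133e+00  1.000e-03 -6.510e-01]
[[0.997, 0.004, 0.08], [-0.08, -0.002, 0.997], [0.004, -1.0, -0.002]]
```

View pics/c9.png

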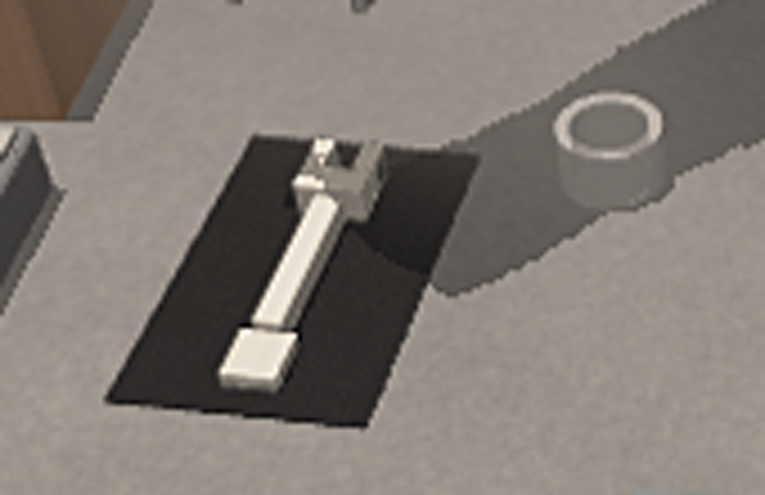

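View pics/w9.png

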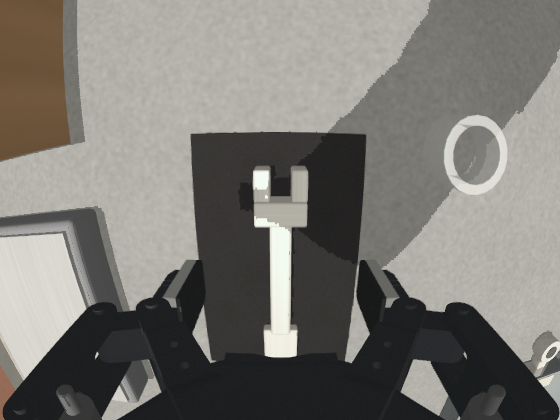

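Stand lies flat on the mat. Wrist view: prong tips (254–308,167), leg centreline about x=281, foot around (264–297,330). Measuring its pose.

```bash
python3 - <<'E'
from h import *
s=r.get_state()
f=cv2.imread("pics/w9.png")
cv2.imwrite("pics/c10.png",cv2.resize(f[150:360,225:335],None,fx=2.8,fy=2.8,interpolation=cv2.INTER_CUBIC))
g=cv2.cvtColor(f,cv2.COLOR_BGR2GRAY)
def edges(y,lo,hi,z,th=90):
    x=np.where(g[y,lo:hi]>th)[0]+lo
    a,b=x.min()-.0,x.max()+1.0
    A,B=wcast((a,y+.5),z,s),wcast((b,y+.5),z,s);print(y,a,b,np.hypot(*(A-B)[:2]).round(4),((A+B)/2).round(4));return (A+B)/2
P=[edges(y,240,325,.023) for y in (235,245,255,265,275,285,295,305,315)]
P=np.array(P)[:,:2];d=P[-1]-P[0];print(np.degrees(np.arctan2(d[1],d[0])))
for y in(205,212,218):edges(y,230,330,.029)
for y in(335,342,350):edges(y,250,310,.015)
for p in[(262,167.5),(300,167.5)]:print(wcast(p,.029,s).round(4))
E
```

```text
235 269.0 292.0 0.0201 [ 0.4139 -0.3479  0.023 ]
245 269.0 292.0 0.0204 [ 0.4233 -0.3487  0.023 ]
255 270.0 291.0 0.0188 [ 0.433  -0.3495  0.023 ]
265 270.0 291.0 0.0191 [ 0.4429 -0.3503  0.023 ]
275 270.0 291.0 0.0193 [ 0.4532 -0.3511  0.023 ]
285 270.0 291.0 0.0196 [ 0.4638 -0.352   0.023 ]
295 270.0 291.0 0.0199 [ 0.4747 -0.3528  0.023 ]
305 270.0 291.0 0.0202 [ 0.4861 -0.3538  0.023 ]
315 270.0 291.0 0.0206 [ 0.4979 -0.3547  0.023 ]
-4.622228607490609
205 254.0 308.0 0.045 [ 0.3851 -0.3452  0.029 ]
212 254.0 307.0 0.0444 [ 0.3912 -0.3461  0.029 ]
218 254.0 307.0 0.0447 [ 0.3964 -0.3465  0.029 ]
335 263.0 298.0 0.0368 [ 0.5295 -0.3573  0.015 ]
342 264.0 297.0 0.0352 [ 0.5392 -0.3581  0.015 ]
350 264.0 297.0 0.0358 [ 0.5508 -0.359   0.015 ]
[ 0.3521 -0.358   0.029 ]
[ 0.3546 -0.3273  0.029 ]
```

View pics/c10.png

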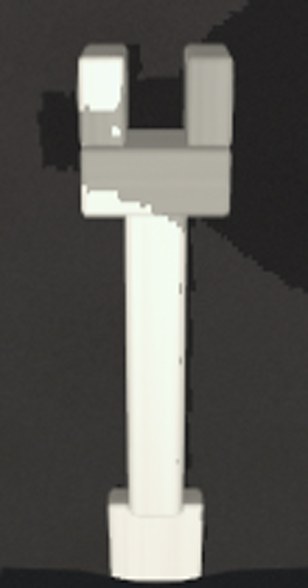

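```bash
python3 - <<'E'
from h import *
s=r.get_state();deltas(s,(.448,-.3507,.0065),Rh(-4.6))
E
```

```text
shift tool m [ 0.0622  0.1414 -0.0005] norm [ 0.2489  0.5656 -0.002 ]
turn deg [-0.03  0.03  0.06] norm [-0.0002  0.0001  0.0003]
```

move_arm(
  increments=[
    [0.08,0,0,0,0,0,0.6],
    [0.1,0.06,0,0,0,0,0.6],
    [0.07,0.1,0,0,0,0,0.6],
    [0,0.12,0,0,0,0,0.6],
    [0,0.12,0,0,0,0,0.6],
    [0,0.06,0,0,0,0,0.6],
    [0,0,0,0,0,0,0.6],
    [0,0,0,0,0,0,0.6],
    [0,0,0,0,0,0,0.6],
    [0,0,0,0,0,0,0.6],
  ],
)

```text
time: 14.7
tcp_pos: [0.4462, -0.3468, 0.0225]
orientation: [-0.704, 0.031, -0.026, 0.709]
wrist_force: [-0.3, 0.1, -0.0]
width: 0.0513
```

```bash
python3 - <<'E'
from h import *
s=r.get_state();show(s);deltas(s,(.448,-.3507,.0065),Rh(-4.6))
f=r.grab_frame("wrist");cv2.imwrite("pics/w11.png",f[:,:,::-1])
E
```

```text
t 14.7 tcp [ 0.4462 -0.3468  0.0225] w 0.0513 F [-0.3  0.1 -0. ] q [-0.661  0.478 -0.207  0.896  0.001 -0.581]
[[0.997, -0.007, 0.08], [-0.08, 0.007, 0.997], [-0.008, -1.0, 0.006]]
shift tool m [ 0.0023  0.0159 -0.0039] norm [ 0.0091  0.0637 -0.0155]
turn deg [-0.37  0.   -0.46] norm [-0.0021  0.     -0.0025]
```

View pics/w11.png

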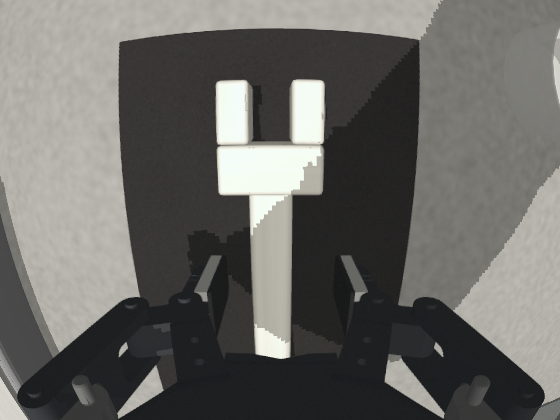

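Leg at about x=271 against finger midpoint 281, which agrees with the 4 mm shift still due. Correcting, lowering and closing.

move_arm(
  increments=[
    [0.01,0.015,-0.016,-0.002,0,-0.0025,0.6],
    [0,0.025,0,0,0,0,0.6],
    [0,0.02,0,0,0,0,0.6],
    [0,0.004,0,0,0,0,0.6],
    [0,0,0,0,0,0,0.1],
    [0,0,0,0,0,0,0.1],
    [0,0,0,0,0,0,0.1],
    [0,0,0,0,0,0,0.1],
    [0,0,0,0,0,0,0.1],
    [0,0,0,0,0,0,0.1],
  ],
)

```text
time: 15.75
tcp_pos: [0.4493, -0.3519, 0.0067]
orientation: [0.707, -0.027, 0.029, -0.706]
wrist_force: [-0.2, 0.4, 0.3]
width: 0.0184
```

```bash
python3 - <<'E'
from h import *
s=r.get_state();show(s)
f=r.grab_frame("wrist");cv2.imwrite("pics/w12.png",f[:,:,::-1])
E
```

```text
t 15.75 tcp [ 0.4493 -0.3519  0.0067] w 0.0184 F [-0.2  0.4  0.3] q [-0.665  0.493 -0.227  0.847  0.    -0.584]
[[0.997, 0.003, 0.08], [-0.08, -0.002, 0.997], [0.003, -1.0, -0.002]]
```

View pics/w12.png

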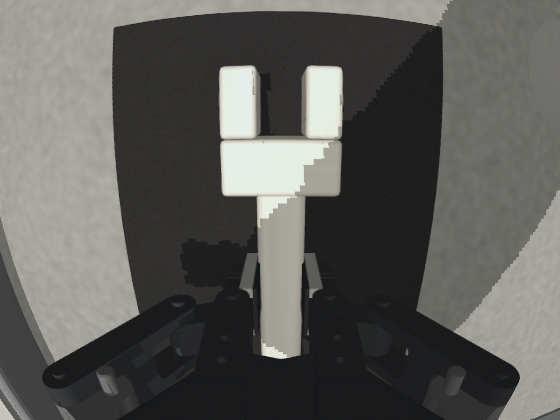

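Leg gripped at 18.4 mm width. Measuring where the stand sits in the tool frame.

```bash
python3 - <<'E'
from h import *
s=r.get_state()
f=cv2.imread("pics/w12.png");g=cv2.cvtColor(f,cv2.COLOR_BGR2GRAY)
M=Ro.from_quat(s["orientation"]).as_matrix()
def tl(p,z): return (M.T@(wcast(p,z,s)-s["tcp_pos"])).round(4)
for n,p,z in [("tipL",(220,67),.029),("tipR",(342,67),.029),("backL",(222,195),.029),("backR",(340,195),.029),("leg1",((258+305)/2,200),.023),("leg2",((261+303)/2,255),.023)]: print(n,tl(p,z))
cv2.imwrite("pics/c12.png",cv2.resize(f[55:210,205:360],None,fx=3.8,fy=3.8,interpolation=cv2.INTER_CUBIC))
show(s);deltas(s,(.46,.3,.15),Rh(20))
E
```

```text
tipL [-0.0916 -0.0225 -0.0224]
tipR [-0.0916 -0.0226  0.0221]
backL [-0.0433 -0.0224 -0.0227]
backR [-0.0433 -0.0225  0.0224]
leg1 [-0.0397 -0.0164  0.    ]
leg2 [-0.0158 -0.0163  0.0003]
t 15.8 tcp [ 0.4493 -0.3519  0.0067] w 0.018 F [-0.8 -0.5  0.1] q [-0.665  0.493 -0.227  0.847  0.    -0.584]
[[0.997, 0.003, 0.08], [-0.08, -0.002, 0.997], [0.003, -1.0, -0.002]]
shift tool m [-0.0412 -0.1445  0.6504] norm [-0.1648 -0.5781  2.6018]
turn deg [  0.13 -24.6    0.13] norm [ 0.0007 -0.1367  0.0007]
```

View pics/c12.png

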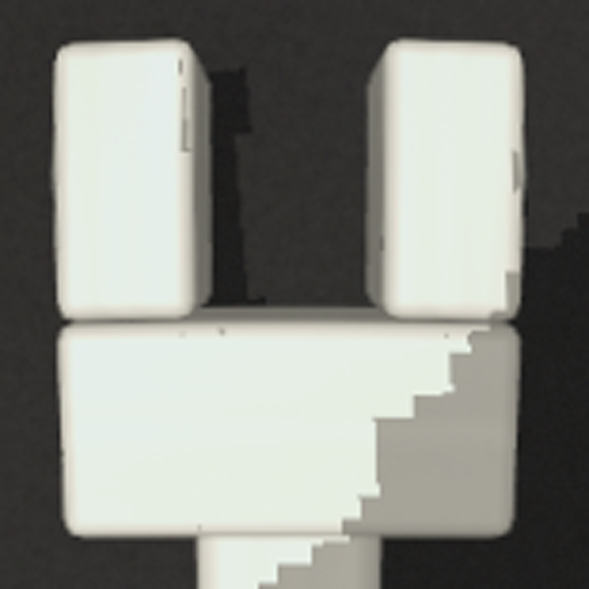

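move_arm(
  increments=[
    [0,-0.02,0,0,0,0,0.05],
    [0,-0.05,0,0,0,0,0.05],
    [0,-0.09,0,0,0,0,0.05],
    [0,-0.12,0,0,0,0,0.05],
    [0,-0.12,0,0,0,0,0.05],
    [0,-0.1,0,0,0,0,0.05],
    [0,-0.06,0,0,0,0,0.05],
    [0,0,0,0,0,0,0.05],
    [0,0,0,0,0,0,0.05],
    [0,0,0,0,0,0,0.05],
  ],
)

```text
time: 16.8
tcp_pos: [0.4478, -0.3508, 0.1571]
orientation: [0.707, -0.027, 0.029, -0.706]
wrist_force: [0.3, 0.3, -3.4]
width: 0.0176
```

```bash
python3 - <<'E'
from h import *
s=r.get_state();show(s)
f=r.grab_frame("scene");cv2.imwrite("pics/s13.png",f[:,:,::-1])
f=r.grab_frame("wrist");cv2.imwrite("pics/w13.png",f[:,:,::-1])
deltas(s,(.46,.3,.15),Rh(20))
E
```

```text
t 16.8 tcp [ 0.4478 -0.3508  0.1571] w 0.0176 F [ 0.3  0.3 -3.4] q [-0.665  0.374 -0.004  1.189  0.    -0.584]
[[0.997, 0.003, 0.08], [-0.08, -0.002, 0.997], [0.003, -1.0, -0.002]]
shift tool m [-0.0401  0.0058  0.6497] norm [-0.1604  0.0232  2.5989]
turn deg [  0.14 -24.6    0.14] norm [ 0.0008 -0.1367  0.0008]
```

View pics/s13.png

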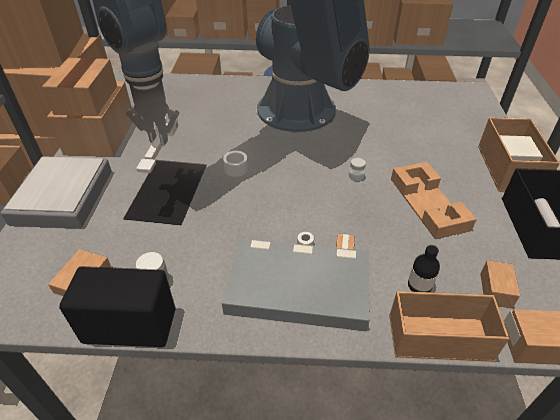

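View pics/w13.png

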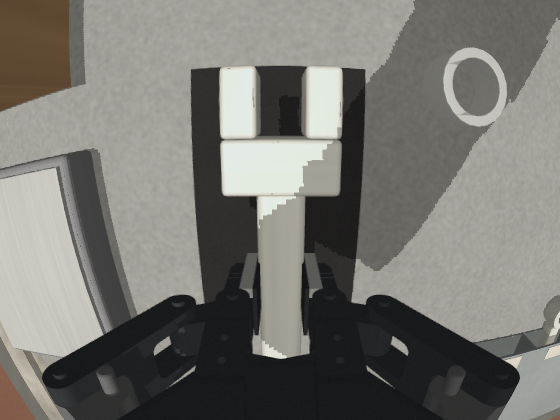

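The stand lifted without shifting in the fingers (tips still at row 67, head back at 195). Weight reads about 3.4 N. Traversing to the tray.

move_arm(
  increments=[
    [-0.01,0,0.08,0,0,0,0.05],
    [-0.01,0,0.14,0,0,0,0.05],
    [-0.01,0,0.17,0,0,0,0.05],
    [-0.01,0,0.18,0,0,0,0.05],
    [-0.01,0,0.18,0,0,0,0.05],
    [-0.01,0,0.18,0,0,0,0.05],
    [-0.01,0,0.18,0,0,0,0.05],
    [-0.01,0,0.18,0,0,0,0.05],
    [-0.01,0,0.18,0,0,0,0.05],
    [-0.01,0,0.18,0,0,0,0.05],
  ],
)

```text
time: 17.9
tcp_pos: [0.4517, 0.0733, 0.149]
orientation: [-0.706, 0.034, -0.029, 0.707]
wrist_force: [0.3, -0.6, -2.7]
width: 0.0178
```

```bash
python3 - <<'E'
from h import *
s=r.get_state();show(s)
deltas(s,(.46,.31,.15),Rh(20))
E
```

```text
t 17.9 tcp [0.4517 0.0733 0.149 ] w 0.0178 F [ 0.3 -0.6 -2.7] q [ 0.16   0.166 -0.303  1.109  0.002  0.249]
[[0.996, -0.008, 0.089], [-0.089, 0.001, 0.996], [-0.008, -1.0, 0.0]]
shift tool m [-0.0129 -0.0009  0.2365] norm [-0.0515 -0.0036  0.9459]
turn deg [ -0.11 -25.13  -0.44] norm [-0.0006 -0.1396 -0.0025]
```

```bash
python3 - <<'E'
from h import *
P=np.array([cast("top",(70+a/4.5,185+b/4.5),.042)[:2] for a,b in [(30,100),(238,28),(380,485),(180,560)]])
print(P.round(4).tolist(),P.mean(0));
for i in range(4):
    d=P[(i+1)%4]-P[i];print(np.hypot(*d).round(4),np.degrees(np.arctan2(d[1],d[0])).round(2))
s=r.get_state()
deltas(s,(.47,.375,.15),Rh(20))
E
```

```text
[[0.5717, 0.4792], [0.6078, 0.3723], [0.3727, 0.2924], [0.3371, 0.3921]] [0.47233463 0.38398747]
0.1128 -71.36
0.2483 -161.21
0.1059 109.66
0.2503 20.38
shift tool m [-0.0087 -0.0009  0.3021] norm [-0.0349 -0.0037  1.2084]
turn deg [ -0.11 -25.13  -0.44] norm [-0.0006 -0.1396 -0.0025]
```

move_arm(
  increments=[
    [0,0,0.16,0,0,-0.002,0.05],
    [0,0,0.16,0,0,0,0.05],
    [0,0,0.16,0,0,0,0.05],
    [0,0,0.16,0,0,0,0.05],
    [0,0,0.16,0,0,0,0.05],
    [0,0,0.16,0,0,0,0.05],
    [0,0,0.14,0,-0.02,0,0.05],
    [0,0,0.06,0,-0.04,0,0.05],
    [0,0,0,0,-0.04,0,0.05],
    [0,0,0,0,-0.03,0,0.05],
  ],
)

```text
time: 18.9
tcp_pos: [0.4698, 0.3796, 0.1395]
orientation: [0.698, 0.115, -0.124, -0.696]
wrist_force: [-0.4, -1.0, -3.4]
width: 0.0182
```

move_arm(
  increments=[
    [0,0,0,0,-0.006,0,0.05],
    [0,0,0,0,0,0,0.05],
    [0,0,0,0,0,0,0.05],
    [0,0,0,0,0,0,0.05],
    [0,0,0,0,0,0,0.05],
    [0,0,0,0,0,0,0.05],
    [0,0,0,0,0,0,0.05],
    [0,0,0,0,0,0,0.05],
    [0,0,0,0,0,0,0.05],
    [0,0,0,0,0,0,0.05],
  ],
)

```text
time: 19.9
tcp_pos: [0.4692, 0.3784, 0.1376]
orientation: [0.698, 0.119, -0.129, -0.694]
wrist_force: [0.0, -0.5, -1.8]
width: 0.0179
```

```bash
python3 - <<'E'
from h import *
s=r.get_state();show(s)
f=r.grab_frame("wrist");cv2.imwrite("pics/w14.png",f[:,:,::-1])
f=r.grab_frame("top");cv2.imwrite("pics/t14.png",f[:,:,::-1])
deltas(s,(.461,.380,.15),Rh(19.3))
E
```

```text
t 19.9 tcp [0.4692 0.3784 0.1376] w 0.0179 F [ 0.  -0.5 -1.8] q [0.677 0.471 0.092 1.208 0.003 0.325]
[[0.938, -0.014, -0.345], [0.345, -0.008, 0.939], [-0.016, -1.0, -0.003]]
shift tool m [-0.0074 -0.0123  0.0043] norm [-0.0295 -0.0491  0.0171]
turn deg [ 0.16  0.88 -0.91] norm [ 0.0009  0.0049 -0.005 ]
```

View pics/w14.png

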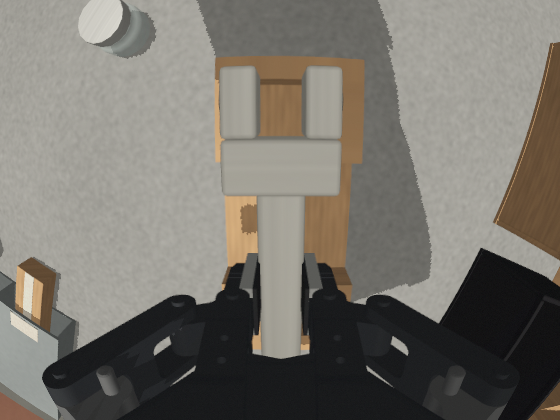

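Wrist view shows the tray's head block under the stand's head: near corners about (216,58) and (363,59), inner edge at row ~162. Deriving the tray pose from these.

```bash
python3 - <<'E'
from h import *
f=cv2.imread("pics/w14.png")
cv2.imwrite("pics/c14.png",cv2.resize(f[45:215,200:375],None,fx=3.4,fy=3.4,interpolation=cv2.INTER_CUBIC))
cv2.imwrite("pics/c14b.png",cv2.resize(f[250:360,200:375],None,fx=4,fy=4,interpolation=cv2.INTER_CUBIC))
E
```

```text
(no output)
```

View pics/c14.png

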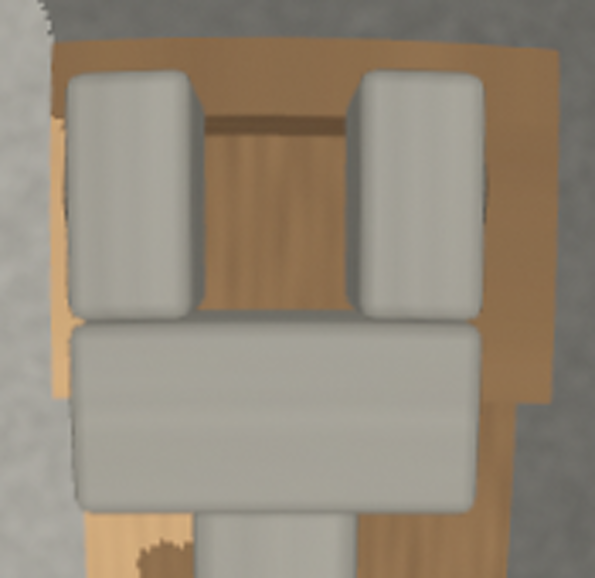

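View pics/c14b.png

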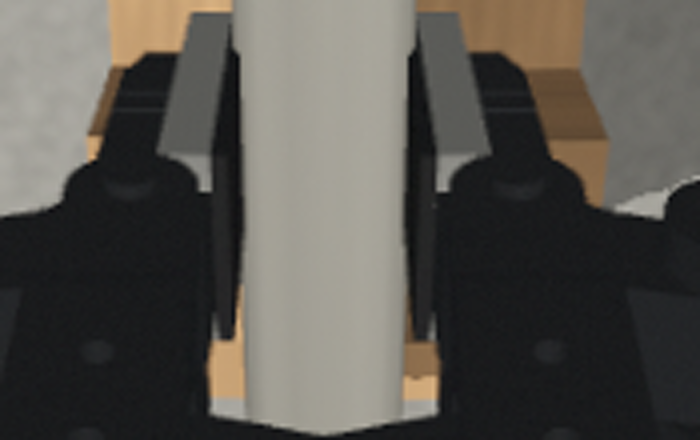

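```bash
python3 - <<'E'
from h import *
s=r.get_state()
C={(-125,-55):(214.7,57.4),(-125,55):(364.1,59.7),(-46,-55):(215.3,161.8),(-46,55):(362,163.8),(55,-55):(222.5,283.8),(55,55):(351.7,284.5)}
A=[];B=[]
for k,p in C.items():
    w=wcast(p,.042,s);A.append(np.array(k)/1000);B.append(w[:2]);print(k,w.round(4))
A=np.array(A);B=np.array(B)
def fit(A,B):
    a=A-A.mean(0);b=B-B.mean(0)
    th=np.arctan2((a[:,0]*b[:,1]-a[:,1]*b[:,0]).sum(),(a*b).sum());R=np.array([[np.cos(th),-np.sin(th)],[np.sin(th),np.cos(th)]])
    t=B.mean(0)-R@A.mean(0);print("yaw",np.degrees(th).round(2),"t",t.round(4),"res mm",((A@R.T+t-B)*1000@R).round(1).tolist())
fit(A,B);fit(A[:4],B[:4])
# pocket front
print("pocket front top",wcast((282,79.7),.042,s).round(4),"floor",wcast((282,83.8),.006,s).round(4))
E
```

```text
(-125, -55) [0.3723 0.291  0.042 ]
(-125, 55) [0.3352 0.3945 0.042 ]
(-46, -55) [0.4462 0.3176 0.042 ]
(-46, 55) [0.4095 0.4213 0.042 ]
(55, -55) [0.5411 0.3526 0.042 ]
(55, 55) [0.5046 0.4546 0.042 ]
yaw 19.74 t [0.4712 0.385 ] res mm [[-0.1, 0.1], [-0.2, 0.1], [0.3, -0.0], [-0.2, -0.0], [0.2, -0.9], [0.0, 0.7]]
yaw 19.68 t [0.4713 0.3849] res mm [[-0.1, 0.1], [-0.1, 0.1], [0.3, -0.1], [-0.1, -0.1]]
pocket front top [0.3726 0.3436 0.042 ] floor [0.3712 0.3432 0.006 ]
```

Tray fit residuals are under 1 mm: origin (0.4712,0.385), yaw 19.7°, in agreement with the top view. Aligning at a hover above the walls.

```bash
python3 - <<'E'
from h import *
s=r.get_state();deltas(s,(.4594,.3808,.065),Rh(19.7))
E
```

```text
shift tool m [-0.0072  0.0727  0.0058] norm [-0.0288  0.2907  0.0232]
turn deg [ 0.16  0.49 -0.91] norm [ 0.0009  0.0027 -0.0051]
```

move_arm(
  increments=[
    [-0.02,0.03,0.015,0.0009,0.0027,-0.005,0.05],
    [-0.01,0.06,0.008,0,0,0,0.05],
    [0,0.08,0,0,0,0,0.05],
    [0,0.07,0,0,0,0,0.05],
    [0,0.03,0,0,0,0,0.05],
    [0,0,0,0,0,0,0.05],
    [0,0,0,0,0,0,0.05],
    [0,0,0,0,0,0,0.05],
    [0,0,0,0,0,0,0.05],
    [0,0,0,0,0,0,0.05],
  ],
)

```text
time: 21.0
tcp_pos: [0.4615, 0.3827, 0.0714]
orientation: [-0.696, -0.122, 0.119, 0.698]
wrist_force: [0.1, 0.3, -3.2]
width: 0.0178
```

```bash
python3 - <<'E'
from h import *
s=r.get_state();show(s);deltas(s,(.4594,.3808,.065),Rh(19.7))
E
```

```text
t 21.0 tcp [0.4615 0.3827 0.0714] w 0.0178 F [ 0.1  0.3 -3.2] q [ 0.692  0.485 -0.06   1.021  0.     0.349]
[[0.942, 0.004, -0.337], [0.337, 0.004, 0.942], [0.005, -1.0, 0.002]]
shift tool m [-0.0026  0.0064 -0.0011] norm [-0.0104  0.0256 -0.0043]
turn deg [-0.11 -0.03  0.3 ] norm [-0.0006 -0.0002  0.0017]
```

move_arm(
  increments=[
    [-0.01,0.013,-0.004,-0.0006,0,0.0017,0.05],
    [0,0.012,0,0,0,0,0.05],
    [0,0,0,0,0,0,0.05],
    [0,0,0,0,0,0,0.05],
    [0,0,0,0,0,0,0.05],
    [0,0,0,0,0,0,0.05],
    [0,0,0,0,0,0,0.05],
    [0,0,0,0,0,0,0.05],
    [0,0,0,0,0,0,0.05],
    [0,0,0,0,0,0,0.05],
  ],
)

```text
time: 22.0
tcp_pos: [0.4596, 0.381, 0.0652]
orientation: [-0.697, -0.121, 0.121, 0.697]
wrist_force: [-0.1, 0.3, -3.5]
width: 0.0178
```

```bash
python3 - <<'E'
from h import *
s=r.get_state();show(s);deltas(s,(.4594,.3808,.065),Rh(19.7))
f=r.grab_frame("wrist");cv2.imwrite("pics/w15.png",f[:,:,::-1])
cv2.imwrite("pics/c15.png",cv2.resize(f[20:215,190:375,::-1],None,fx=3,fy=3,interpolation=cv2.INTER_CUBIC))
# expected pixels of tray features
c,sn=np.cos(np.radians(19.7)),np.sin(np.radians(19.7))
for a in [(-125,-55,42),(-125,55,42),(-46,-55,42),(-107.5,-25.5,42),(-107.5,25.5,42),(-52.5,25.5,42)]:
    x,y,z=np.array(a)/1000;print(a,wproj((.4712+c*x-sn*y,.385+sn*x+c*y,z),s).round(1))
E
```

```text
t 22.0 tcp [0.4596 0.381  0.0652] w 0.0178 F [-0.1  0.3 -3.5] q [ 0.692  0.489 -0.069  1.012  0.     0.349]
[[0.942, 0.0, -0.337], [0.337, 0.0, 0.942], [0.0, -1.0, 0.0]]
shift tool m [-0.0002  0.0002 -0.0001] norm [-0.0008  0.0009 -0.0005]
turn deg [-0.01 -0.03  0.01] norm [-0.0001 -0.0002  0.0001]
(-125, -55, 42) [174.2  46.4]
(-125, 55, 42) [386.6  46.1]
(-46, -55, 42) [178.7 193.6]
(-107.5, -25.5, 42) [229.7  74.7]
(-107.5, 25.5, 42) [331.2  74.5]
(-52.5, 25.5, 42) [329.6 180.8]
```

View pics/c15.png

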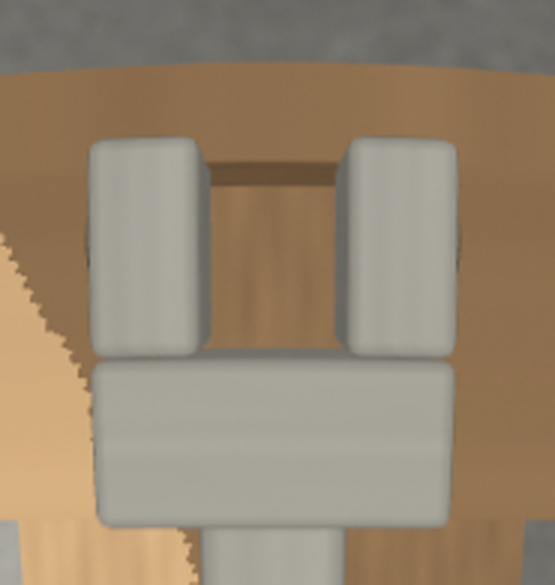

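Predicted tray edges (rows 74.6 and 193.6) match those seen (74, 193), and the head is centred. Lowering in stages, watching the force.

move_arm(
  increments=[
    [0,0.02,0,0,0,0,0.05],
    [0,0.03,0,0,0,0,0.05],
    [0,0.03,0,0,0,0,0.05],
    [0,0.03,0,0,0,0,0.05],
    [0,0.02,0,0,0,0,0.05],
    [0,0,0,0,0,0,0.05],
    [0,0,0,0,0,0,0.05],
    [0,0,0,0,0,0,0.05],
    [0,0,0,0,0,0,0.05],
    [0,0,0,0,0,0,0.05],
  ],
)

```text
time: 23.05
tcp_pos: [0.4594, 0.3808, 0.0294]
orientation: [0.697, 0.121, -0.121, -0.697]
wrist_force: [0.8, -0.7, -3.2]
width: 0.018
```

```bash
python3 - <<'E'
from h import *
s=r.get_state();show(s);deltas(s,(.4594,.3808,.0097),Rh(19.7))
f=r.grab_frame("wrist")
cv2.imwrite("pics/c16.png",cv2.resize(f[10:215,170:395,::-1],None,fx=2.8,fy=2.8,interpolation=cv2.INTER_CUBIC))
E
```

```text
t 23.05 tcp [0.4594 0.3808 0.0294] w 0.018 F [ 0.8 -0.7 -3.2] q [ 0.692  0.52  -0.117  0.934  0.     0.349]
[[0.942, -0.0, -0.337], [0.337, -0.0, 0.942], [-0.0, -1.0, -0.0]]
shift tool m [ 0.      0.0197 -0.    ] norm [ 0.0002  0.0787 -0.    ]
turn deg [ 0.   -0.03 -0.02] norm [ 0.     -0.0002 -0.0001]
```

View pics/c16.png

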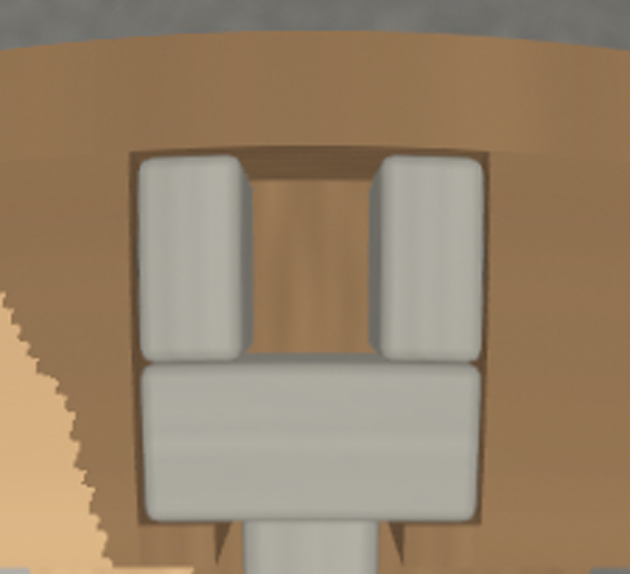

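The head is inside the pocket with gaps on all sides (left 8 px, right 4 px), so I'll nudge it 0.7 mm left and keep lowering.

move_arm(
  increments=[
    [0,0.015,-0.003,0,0,0,0.05],
    [0,0.02,0,0,0,0,0.05],
    [0,0.02,0,0,0,0,0.05],
    [0,0.01,0,0,0,0,0.05],
    [0,0.005,0,0,0,0,0.05],
    [0,0.004,0,0,0,0,0.05],
    [0,0,0,0,0,0,0.05],
    [0,0,0,0,0,0,0.05],
    [0,0,0,0,0,0,0.05],
    [0,0,0,0,0,0,0.05],
  ],
)

```text
time: 24.1
tcp_pos: [0.4598, 0.3802, 0.0098]
orientation: [-0.697, -0.121, 0.121, 0.697]
wrist_force: [-0.1, -0.3, -3.2]
width: 0.0179
```

move_arm(
  increments=[
    [0,0.004,0,0,0,0,0.05],
    [0,0.002,0,0,0,0,0.05],
    [0,0.002,0,0,0,0,0.05],
    [0,0,0,0,0,0,0.05],
    [0,0,0,0,0,0,0.05],
    [0,0,0,0,0,0,0.05],
    [0,0,0,0,0,0,0.05],
    [0,0,0,0,0,0,0.05],
    [0,0,0,0,0,0,0.05],
    [0,0,0,0,0,0,0.05],
  ],
)

```text
time: 25.1
tcp_pos: [0.4599, 0.3803, 0.0097]
orientation: [-0.696, -0.121, 0.12, 0.697]
wrist_force: [-0.1, -1.3, -0.8]
width: 0.0182
```

```bash
python3 - <<'E'
from h import *
s=r.get_state();show(s)
f=r.grab_frame("wrist")
cv2.imwrite("pics/c17.png",cv2.resize(f[0:360,100:460,::-1],None,fx=1.6,fy=1.6,interpolation=cv2.INTER_CUBIC))
E
```

```text
t 25.1 tcp [0.4599 0.3803 0.0097] w 0.0182 F [-0.1 -1.3 -0.8] q [ 0.691  0.538 -0.143  0.888  0.     0.348]
[[0.942, 0.001, -0.337], [0.337, 0.001, 0.942], [0.001, -1.0, 0.001]]
```

View pics/c17.png

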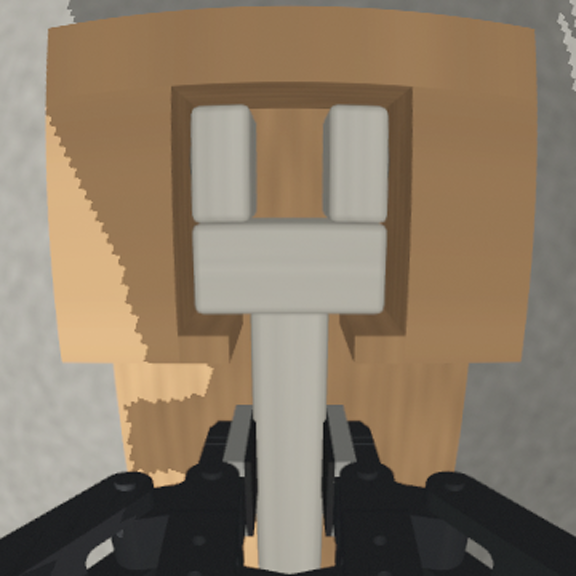

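It stalls at the predicted home height (TCP 0.0097) and the weight comes off. One more small press, then release.

move_arm(
  increments=[
    [0,0.003,0,0,0,0,0.05],
    [0,0.002,0,0,0,0,0.05],
    [0,0,0,0,0,0,0.05],
    [0,0,0,0,0,0,0.05],
    [0,0,0,0,0,0,0.05],
    [0,0,0,0,0,0,0.05],
    [0,0,0,0,0,0,0.05],
    [0,0,0,0,0,0,0.05],
    [0,0,0,0,0,0,0.05],
    [0,0,0,0,0,0,0.05],
  ],
)

```text
time: 26.15
tcp_pos: [0.4599, 0.3804, 0.0097]
orientation: [-0.696, -0.121, 0.12, 0.697]
wrist_force: [-0.9, -1.9, 1.8]
width: 0.0181
```

move_arm(
  increments=[
    [0,0,0,0,0,0,0.55],
    [0,0,0,0,0,0,0.55],
    [0,0,0,0,0,0,0.55],
    [0,0,0,0,0,0,0.55],
    [0,0,0,0,0,0,0.55],
    [0,-0.04,0,0,0,0,0.55],
    [0,-0.1,0,0,0,0,0.55],
    [0,-0.15,0,0,0,0,0.55],
    [0,-0.16,0,0,0,0,0.55],
    [0,-0.16,0,0,0,0,0.55],
  ],
)

```text
time: 27.15
tcp_pos: [0.4572, 0.3781, 0.1647]
orientation: [0.698, 0.119, -0.123, -0.696]
wrist_force: [0.7, 0.0, -0.1]
width: 0.0467
```

move_arm(
  increments=[
    [-0.05,-0.1,0,0,0,0,0.55],
    [-0.1,0,0,0,0,0,0.55],
    [-0.1,0,0,0,0,0,0.55],
    [0,0,0,0,0,0,0.55],
    [0,0,0,0,0,0,0.55],
    [0,0,0,0,0,0,0.55],
    [0,0,0,0,0,0,0.55],
    [0,0,0,0,0,0,0.55],
    [0,0,0,0,0,0,0.55],
    [0,0,0,0,0,0,0.55],
  ],
)

```text
time: 28.15
tcp_pos: [0.4007, 0.3587, 0.2016]
orientation: [-0.695, -0.123, 0.118, 0.698]
wrist_force: [0.1, -0.1, -0.8]
width: 0.047
```

```bash
python3 - <<'E'
from h import *
s=r.get_state();show(s)
f=r.grab_frame("wrist");cv2.imwrite("pics/w18.png",f[:,:,::-1])
f=r.grab_frame("scene");cv2.imwrite("pics/s18.png",f[:,:,::-1])
cv2.imwrite("pics/c18.png",cv2.resize(f[150:250,370:490,::-1],None,fx=5,fy=5,interpolation=cv2.INTER_CUBIC))
E
```

```text
t 28.15 tcp [0.4007 0.3587 0.2016] w 0.047 F [ 0.1 -0.1 -0.8] q [ 0.73   0.29  -0.008  1.264 -0.     0.388]
[[0.942, 0.006, -0.335], [0.335, 0.005, 0.942], [0.007, -1.0, 0.003]]
```

View pics/w18.png

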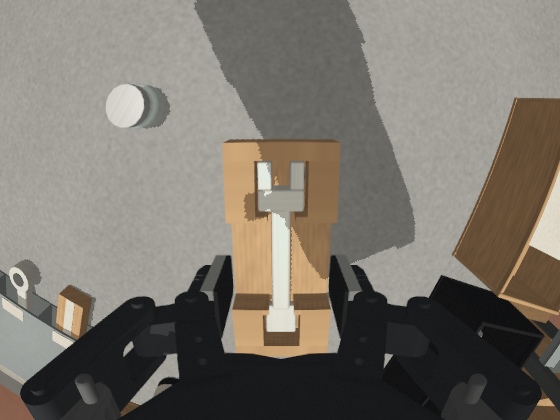

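View pics/c18.png

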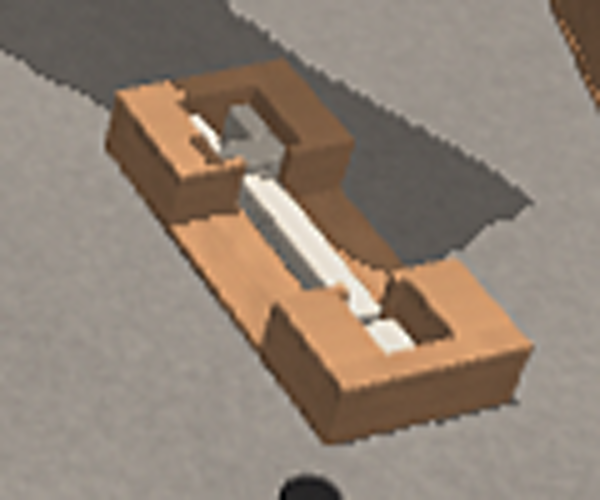

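View pics/s18.png

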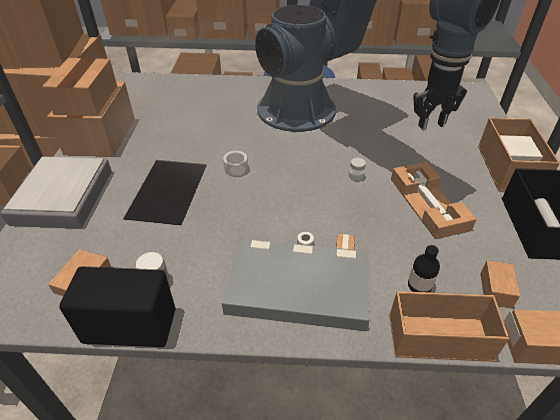

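The stand lies home: the head is below the walls in the wider pocket, and the foot is in the other. I'll compare the bystanders with the first picture, then hand in.

```bash
python3 - <<'E'
from h import *
a=cv2.imread("pics/scene0.png").astype(int);b=cv2.imread("pics/s18.png").astype(int)
for n,(x0,x1,y0,y1) in dict(arm=(294,316,230,252),carton=(335,358,232,256),roll=(220,250,148,178),jar=(346,370,155,182)).items():
    print(n,np.abs(a-b)[y0:y1,x0:x1].max(),np.abs(a-b)[y0:y1,x0:x1].mean().round(2))
show(r.get_state());print(r.job_done())
E
```

```text
arm 8 4.02
carton 7 4.13
roll 8 3.72
jar 72 5.31
t 28.25 tcp [0.4006 0.3587 0.2016] w 0.0469 F [-0.3  0.1 -0.1] q [ 0.73   0.29  -0.008  1.264  0.     0.388]
[[0.942, 0.006, -0.336], [0.336, 0.005, 0.942], [0.007, -1.0, 0.003]]
the job is handed in; nothing more can be done
None
```

The job is done and handed in at about 28 s of the 72 s allowed. I drew the side stand out of its bay by the head, laid it flat on the mat and let go. I then took it up by the leg and lowered it home in the tray, with its head in the wider pocket, and let go.

**Seating:** The gripper stopped at the height worked out for home (TCP 9.7 mm). The force on it went from carrying the stand's weight (-3.2 N) to a light press (+1.8 N). The final pictures show the head below the walls in the wider pocket, the foot in its own pocket, and the gripper clear. Forces at the readings I took stayed within about 4 N.

**Other goods:** The pedal arm, carton and tape roll look the same as in the first picture. The jar's image patch differed in a few pixels (up to 72 of 255). I take that to be the arm's shadow nearby, because the jar appears at the same spot in the scene picture and nothing came near it, but I did not check it further.

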